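# Set out a fossil sea urchin with scale, grey card and mirror ball on the copy board

## Robot

A 6-joint arm with a two-finger parallel gripper is mounted at the origin on the work surface. World frame = base frame: x ahead of the robot, y to its left, z up, the work surface at z = 0. Lengths are in m, angles in rad, forces in N, time in s.
With the tool pointing down it reaches from about 0.25 to 0.725 m from the base axis. Payload 4 kg.
Tool frame: the origin (TCP) lies midway between the tips of the shut fingers; the grasp point (between the pads) lies 19 mm behind it; z points along the fingers, y is the line along which they close (so a half turn about z gives the same grasp; the last joint's range is limited). The gripper opens to 85 mm and grips with 20 to 120 N. Pads are 22 mm wide; open, the fingers measure 114 mm over their backs; the gripper's body (76 mm by 85 mm) begins 54 mm behind the grasp point. The pads swing forward as they close: fully open they stand 13 mm farther back than shut.
Start: joints at [-1.262, 0.241, 0.005, 1.335, 0, 1.571], TCP at [0.152, -0.476, 0.231] pointing down, gripper open.
Joint ranges: [-2.72, 2.72], [-1.05, 1.87], [-1.09, 1.28], [-1.99, 2.15], [-1.42, 1.44], [-3.14, 3.14]. Speed limits (rad/s): [2.79, 2.79, 3.14, 3.14, 3.14, 3.14].

## Interface

Orientations are given as a unit quaternion [x, y, z, w].
In Python, from workcell import get_obs, camera, job_done, silhouettes gives the robot as it stands. The module is installed in compiled form; this text tells all that it offers.
- The arm moves only by the tool drive_tool, never from a script. Its argument "increments" is a list of rows, each a list of 3 entries, a list of its own where there are three numbers: the shift along the world's x, y, z in mm, then the turn, a rotation vector about the world's x, y, z in degrees, then the opening, from 0 (shut) to 1 (fully open). A call has 1 to 8 rows; each row shifts and turns the commanded pose from where the row before left it; what a row does not reach is not made up. A row lasts 1/12 s, in which the tool goes at most 41.7 mm and 7.16 degrees, less where a joint would pass 70% of its speed; a pose out of reach is approached as far as the arm can. A call is refused whole if a number of a shift passes 41.7 or a number of a turn 7.16, either way. A call with a gripper value outside its range is refused whole. The fingers move at their own pace and stop on an object; the grip force is fixed at half the most. Time passes only in rows, so rows that do not move let the fingers close. It gives the time, the measured TCP pose, the force, the opening and the grip force at its end, in the units of the state.
- get_obs(): the state, without advancing time (a new reading comes with each control period).
- camera(name): name is "side" or "top"; returns a dict with "image" (480x640x3 uint8, red, green, blue), "K" (3x3 intrinsics, pixels), "view" (4x4, takes a point from world to camera coordinates). Camera axes: x right, y down, z forward; pixel columns grow to the right and rows downward; lengths in m; the calibration is good to about 2 mm. A picture is of the moment at which its call begins. There is no depth.
- job_done(): hands the job in; it is judged then, once.
Trained networks look in a picture, given as the dict that the camera call returned (one of the last four; its "shot" number tells which), for a name from the list of things; names that differ only in an ending like _2 or _b are one class to them, and where a whole thing is asked for, a point or a joint stands for the part that bears it (a point fixed in the world has none). Each returns a list of dicts, best first, with "conf" (0 to 1); they miss things now and then, are a little off and sometimes report something else, mostly with a low value. They report only what shows in the picture. A call takes as long as a camera call. They do not tell look-alikes from the thing itself.
- silhouettes(query, picture): "region" (480x640 bool, what is visible of it) and "bbox" ([left, top, right, bottom] in pixels, round what is visible of it).
The state is a dict: "clock": time; "joint_pos": joint angles; "joint_vel": joint speeds; "tau": joint torques, N m; "eef_pos": TCP position; "tool_rot": TCP orientation; "ft_force": force on the tool from outside, world axes, zero at the start; "ft_torque": the same for the moment, N m; "grip_width": finger opening in m; "grasp_force": force on a finger pad.
Only numpy, scipy, OpenCV 4.12 (cv2) and the standard library are available. Lean on these libraries where they do the work, as an engineer would, in place of code of your own. Each camera call takes 0.05 s, during which the arm holds its last target. There are 200 camera calls.

## Task

Set up the domed fossil sea urchin for its record photograph: put the cork ring on the cross in the middle of the dark copy board and stand the urchin centred on top of the ring, dome up, set down gently and never dropped. Around it, each centred where a cross line meets the printed frame and face up, put the scale bar in front (on the side of the frame nearest the robot, lying along that line), the grey card on the left with its long side along the frame's line, and the mirror ball on its foot upright on the right, left and right being as the robot sees it. Let go of everything and leave the flat sand dollar, the calliper and the tray of bones where they are.

Things in the scene. Friction and masses are not known exactly. Their poses are not given: they have to be found in the camera images.
- board: fixed matt dark slab, 220 (x) x 300 (y) x 12 mm; origin: centre of its underside. x points away from the robot, y to its left (turned up to 20 degrees). Printed white on top: cross lines through the centre along x and y, with cm ticks, and a frame 148 (x) x 210 mm (y) about the cross. Cross lines meet the frame at x = -74 mm (front), x = +74 mm (behind), y = +105 mm (left), y = -105 mm (right).
- ring: loose cork support ring: 60 mm outer and 36 mm inner diameter, 14 mm high, lying flat, 25 g; origin at the centre of its underside, z up.
- urchin: loose fossil sea urchin, tan stone with five rows of marks: round dome 54 mm across, 33 mm high, sides upright from 9 to 16 mm up, drawing in above, and below to a flat 32 mm wide; 0.10 to 0.16 kg; origin: centre of its underside, z up through the dome. On the ring it sinks about 1 mm into the hole: its origin is then about 13 mm above the ring's.
- scalebar: loose photographic scale bar, white with black checks: 100 mm long along its y, 18 mm wide along its x, 8 mm thick, lying flat face up; origin at the centre of its underside, z up. At the start its y is within 35 degrees of the world's y. It may lie either way round.
- greycard: loose rigid grey card in a black frame with grey patches on its face: 60 mm long along its x, 45 mm wide along its y, 8 mm thick, lying flat face up; origin at the centre of its underside, z up. At the start its x is within 41 degrees of the world's x. It may lie either way round.
- ball: loose mirror ball: a shiny grey ball 36 mm in diameter fixed on a black round foot 30 mm in diameter and 9 mm high; 42 mm high in all, the ball's centre 24 mm above the underside, 0.07 to 0.12 kg; origin at the centre of the foot's underside, z up.
- sanddollar: bystander, not to be moved: flat pale fossil sand dollar, a disc 62 mm in diameter and 12 mm high, without a hole, with a five-petal marking; loose; origin at the centre of its underside.
- calliper: bystander, not to be moved: steel calliper with a black slide, lying flat beyond the board, 210 mm long along its y, about 60 mm across the jaws; loose, 10 mm high; origin under the middle of its beam.
- bonetray: bystander, not to be moved: small white open tray with three bones, 80 mm along x, 120 mm along y, 30 mm high, standing beyond the board; loose; origin at the centre of its underside.
There are look-alikes about, which are no part of the job. Several things have the shape of the urchin; the one meant has the colours described above.

How it is judged:
On the way, in this order (a step that is already met when the one before it is completed fails the run):
1. the cork ring lies flat on the cross in the middle of the board, let go (x of ring in the frame of board between -0.012 and 0.012 m and y of ring in the frame of board between -0.012 and 0.012 m and z of ring in the frame of board between 0.009 and 0.015 m and angle between ring's own z axis and vertical below 0.15 rad and contact force between the fingers and ring below 0.2 N), for 0.2 s.
2. the sea urchin stands on the ring, dome up, let go (x of ring in the frame of board between -0.012 and 0.012 m and y of ring in the frame of board between -0.012 and 0.012 m and z of ring in the frame of board between 0.009 and 0.015 m and angle between ring's own z axis and vertical below 0.15 rad and horizontal distance between urchin and ring below 0.008 m and angle between urchin's own z axis and vertical below 0.2 rad and z of urchin in the frame of ring between 0.009 and 0.018 m and contact force between the fingers and urchin below 0.2 N), for 0.2 s.
At the end, for the whole second after the job is handed in: Ring flat within 12 mm of the cross; urchin upright on it, within 8 mm of its centre; bar (front), card (left), ball (right) flat on the board within 12 mm, along each board axis, of their crossings of cross line and frame; bar and card square within 0.15 rad; all released, at rest (all of step 2 and x of scalebar in the frame of board between -0.086 and -0.062 m and y of scalebar in the frame of board between -0.012 and 0.012 m and z of scalebar in the frame of board between 0.009 and 0.015 m and angle between each of scalebar, greycard, ball's own z axis and vertical below 0.15 rad and x of greycard in the frame of board between -0.012 and 0.012 m and y of greycard in the frame of board between 0.093 and 0.117 m and z of greycard in the frame of board between 0.009 and 0.015 m and x of ball in the frame of board between -0.012 and 0.012 m and y of ball in the frame of board between -0.117 and -0.093 m and z of ball in the frame of board between 0.009 and 0.015 m and angle between the y axis of scalebar and the y axis of board, either way round below 0.15 rad and angle between the x axis of greycard and the x axis of board, either way round below 0.15 rad and linear speed of each of ring, urchin, scalebar, greycard, ball below 0.02 m/s and contact force between the fingers and ring below 0.2 N and contact force between the fingers and scalebar below 0.2 N and contact force between the fingers and greycard below 0.2 N and contact force between the fingers and ball below 0.2 N); the robot touches nothing.
It fails at once if the sea urchin is dropped (moving faster than 0.45 m/s out of the fingers) (linear speed of urchin above 0.45 m/s and contact force between the fingers and urchin below 0.05 N).
It fails at once if the sand dollar is moved by more than 15 mm (distance of sanddollar from where it was at the start of the episode above 0.015 m).
It fails at once if the calliper is moved by more than 15 mm (distance of calliper from where it was at the start of the episode above 0.015 m).
It fails at once if the tray of bones is moved by more than 15 mm (distance of bonetray from where it was at the start of the episode above 0.015 m).
It also fails if it takes over 125 s, if anything falls off the work surface, if the arm or the gripper's body presses on something with over 40 N, if the wrist force passes 120 N, or if a joint passes its speed limit or range.

## Working session

There is one attempt and no reset: what is moved stays moved. The work goes in short steps, Python scripts to look and compute and a tool call to move; the robot and the scene stay as the last step left them, time stands still between calls to the robot, and variables do not carry over. Pictures are saved under pics/ and viewed, at most 14 in all, crops included, and the job is handed in when it is done.

Besides the shell and the picture viewer there is one more tool, called after "Request:" as name([rows], argument=value, ...), one row to a line, values as JSON. drive_tool: Moves the arm, as the interface text tells. Its arguments: {"type":"object","properties":{"increments":{"type":"array"}},"required":["increments"]}

```bash
mkdir -p pics; cat > h.py <<'E'
import numpy as np,cv2,pickle
from workcell import *
def ray(p,u,v):
    V=p["view"];R=V[:3,:3];t=V[:3,3]
    d=R.T@np.linalg.inv(p["K"])@np.array([u,v,1.]);return -R.T@t,d
def atz(p,u,v,z):
    c,d=ray(p,u,v);return c+d*(z-c[2])/d[2]
def proj(p,X):
    q=p["K"]@(p["view"][:3,:3]@np.asarray(X)+p["view"][:3,3]);return q[:2]/q[2]
def tri(p,a,q,b):
    c1,d1=ray(p,*a);c2,d2=ray(q,*b);d1/=np.linalg.norm(d1);d2/=np.linalg.norm(d2)
    s=np.linalg.lstsq(np.c_[d1,-d2],c2-c1,rcond=None)[0];A=c1+d1*s[0];B=c2+d2*s[1]
    return (A+B)/2,np.linalg.norm(A-B)
E
python3 - <<'E'
from h import *
o=get_obs();print(o["clock"],o["eef_pos"],o["tool_rot"],o["grip_width"])
t=camera("top");s=camera("side")
for n,p in(("top",t),("side",s)):
    cv2.imwrite(f"pics/{n}0.png",p["image"][:,:,::-1]);c,_=ray(p,0,0);print(n,c.round(3))
    for q in "board ring urchin scalebar greycard ball sanddollar calliper bonetray".split():
        for d in silhouettes(q,p):
            r=d["region"]
            if d["conf"]<.25: continue
            ys,xs=np.nonzero(r);m=cv2.minAreaRect(np.c_[xs,ys].astype(np.float32))
            print(n,q,round(d["conf"],2),np.round(d["bbox"]),"rect",np.round(m[0],1),np.round(m[1],1),round(m[2],1),r.sum(),p["image"][r].mean(0).round(), atz(p,*m[0],0.01).round(3))
E
```

```text
0.0 [ 0.15176352 -0.47577713  0.23044411] [ 9.88103714e-01  1.53785661e-01 -1.73091993e-04 -9.95388389e-04] 0.08539096938401669
top [ 0.49  -0.01   1.129]
top board 0.87 [221. 178. 397. 320.] rect [310.2 249.1] [160.7 118.1] 11.0 18737 [65. 66. 65.] [0.53  0.006 0.01 ]
top ring 0.78 [462. 199. 498. 227.] rect [481.  213.5] [29. 32.] 90.0 559 [132. 100.  67.] [ 0.6   -0.315  0.01 ]
top urchin 0.79 [465. 314. 496. 339.] rect [480.8 324.4] [28.6 27.7] 26.6 661 [111.  93.  67.] [ 0.392 -0.313  0.01 ]
top urchin 0.76 [452. 359. 486. 392.] rect [468.5 373. ] [30. 29.] 90.0 723 [136.  79.  88.] [ 0.303 -0.289  0.01 ]
top scalebar 0.7 [115. 205. 169. 218.] rect [143.1 209.7] [ 9.6 52.4] 85.1 486 [119. 114. 110.] [0.602 0.323 0.01 ]
top greycard 0.83 [458. 253. 498. 294.] rect [478.8 272.4] [25.2 32. ] 35.5 791 [94. 93. 89.] [ 0.489 -0.31   0.01 ]
top ball 0.63 [111. 312. 133. 333.] rect [122.8 323.3] [18.4 20.5] 45.0 330 [112. 112. 110.] [0.388 0.355 0.01 ]
top ball 0.39 [117. 206. 168. 220.] rect [143.7 210. ] [10.7 53.4] 84.5 521 [118. 114. 110.] [0.601 0.321 0.01 ]
top sanddollar 0.93 [10
[... 950 characters left out ...]
bar 0.77 [151. 333. 204. 383.] rect [179.8 359.3] [12.1 67.2] 44.2 766 [124. 118. 114.] [0.596 0.326 0.01 ]
side greycard 0.7 [423. 176. 452. 195.] rect [437.  184.7] [26.6 20.2] 56.3 437 [91. 88. 84.] [ 0.485 -0.306  0.01 ]
side ball 0.55 [257. 428. 284. 464.] rect [270.5 447. ] [32. 25.] 90.0 655 [125. 123. 121.] [0.389 0.349 0.01 ]
side sanddollar 0.74 [196. 393. 237. 436.] rect [216.5 411.5] [36.2 44.3] 63.4 1299 [164. 145. 111.] [0.486 0.355 0.01 ]
side calliper 0.82 [152. 215. 242. 286.] rect [196.5 245.7] [ 25.7 102.6] 47.3 1138 [112. 111. 106.] [0.767 0.132 0.01 ]
side bonetray 0.94 [264. 145. 317. 190.] rect [290.5 169. ] [37.7 55.2] 37.6 1650 [136. 128. 120.] [ 0.781 -0.168  0.01 ]
```

```bash
python3 - <<'E'
import cv2
t=cv2.imread("pics/top0.png");cv2.imwrite("pics/top0b.png",cv2.resize(t[80:420,90:520],None,fx=1.75,fy=1.75,interpolation=cv2.INTER_CUBIC))
s=cv2.imread("pics/side0.png");cv2.imwrite("pics/side0b.png",cv2.resize(s[130:480,130:560],None,fx=1.7,fy=1.7,interpolation=cv2.INTER_CUBIC))
E
```

```text
(no output)
```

View pics/top0b.png

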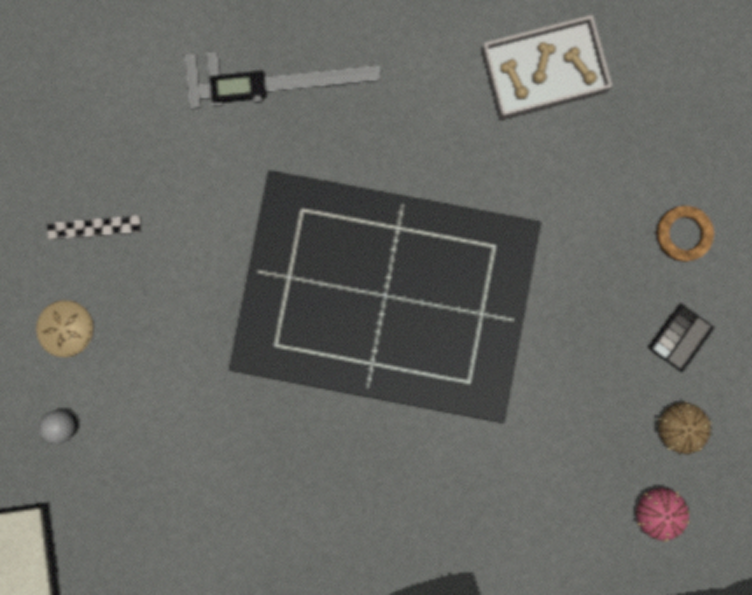

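View pics/side0b.png

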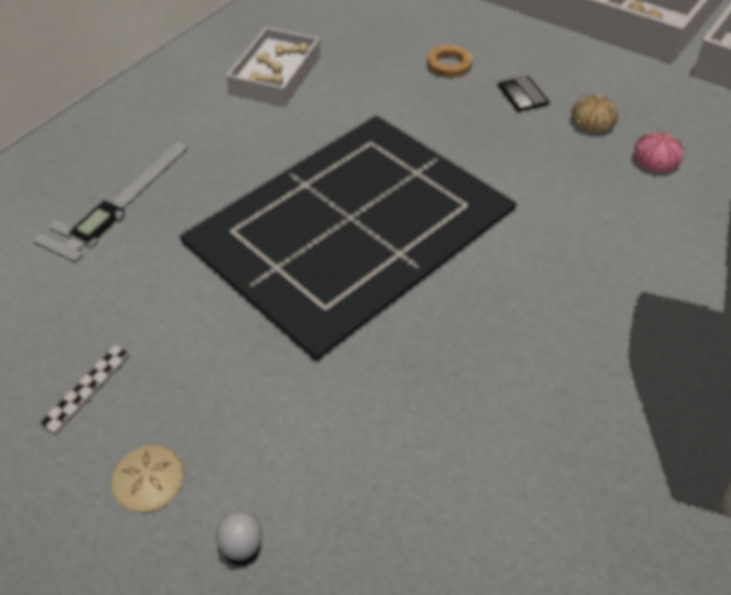

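The top view shows the board cross near px (310.6,249), with the ring (482,214), the card (480,273) and the tan urchin (481,325) on the right, and a pink look-alike at (469,373). The bar (144,210), sand dollar and ball (123,323) are on the left. The side view agrees, with the cross at about (335,258). Next I fit positions and heights from both views.

```bash
cat >> h.py <<'E'
from scipy.optimize import least_squares
def circ(r,z): a=np.linspace(0,2*np.pi,40);return np.c_[r*np.cos(a),r*np.sin(a),0*a+z]
def box(x,y,h): return np.array([[i*x/2,j*y/2,k] for i in(-1,1) for j in(-1,1) for k in(0,h)])
M=dict(ring=np.r_[circ(.03,0),circ(.03,.014)],urchin=np.r_[circ(.016,0),circ(.027,.009),circ(.027,.016),circ(.021,.026),circ(.01,.032)],
 scalebar=box(.018,.1,.008),greycard=box(.06,.045,.008),ball=np.r_[circ(.015,0),circ(.015,.009),*[circ(.018*np.cos(a),.024+.018*np.sin(a)) for a in np.linspace(-1.5,1.5,9)]],
 board=box(.22,.3,.012),sanddollar=np.r_[circ(.031,0),circ(.031,.012)])
def feats(P,yaw):
    h=cv2.convexHull(P.astype(np.float32));m=cv2.moments(h)
    c=np.array([m["m10"],m["m01"]])/m["m00"]
    if not yaw:return c
    q=np.array([m["mu20"],m["mu11"],m["mu02"]])/m["m00"];return np.r_[c,q/np.sqrt(q[0]+q[2])]
def fit(n,obs,x0,yaw0=None):
    F=[(p,feats(np.argwhere(r)[:,::-1],yaw0 is not None)) for p,r in obs]
    def f(x):
        a=x[3] if yaw0 is not None else 0;c,s=np.cos(a),np.sin(a)
        W=M[n]@np.array([[c,-s,0],[s,c,0],[0,0,1]]).T+x[:3]
        return np.concatenate([feats(np.array([proj(p,w) for w in W]),yaw0 is not None)-g for p,g in F]+[[x[2]*1000*.03] if len(obs)<2 else []])
    r=least_squares(f,np.r_[x0,[] if yaw0 is None else [yaw0]],x_scale=.01,diff_step=1e-4)
    return r.x,np.abs(r.fun).max()
def rgb(p,r):return p["image"][r].astype(float).mean(0)
def find(n,p,near=None,rad=.05):
    out=[]
    for d in silhouettes(n,p):
        r=d["region"];ys,xs=np.nonzero(r);w=atz(p,xs.mean(),ys.mean(),.012)
        if near is None or np.hypot(*(w-np.r_[near,0][:len(w)])[:2])<rad: return r
    return None
E
python3 - <<'E'
from h import *
t=camera("top");s=camera("side")
I=dict(board=(.53,.006,-.19),ring=(.6,-.315,None),urchin=(.392,-.313,None),scalebar=(.6,.323,.05),greycard=(.487,-.308,-.6),ball=(.388,.352,None),sanddollar=(.49,.35,None))
for n,(x,y,a) in I.items():
    o=[(p,r) for p in(t,s) if (r:=find(n,p,(x,y))) is not None]
    for oo in (o,o[:1]):
        X,e=fit(n,oo,[x,y,0.],a);print(n,len(oo),(X[:3]*1000).round(1),np.rad2deg(X[3:]).round(1),round(e,2))
X,g=tri(t,(310.6,249.1),s,(335.3,257.6));print("cross",X.round(4),g)
for n in M:
  X=I[n]; print(n,proj(t,[X[0],X[1],0]).round(),proj(s,[X[0],X[1],0]).round()) if n=="greycard" else 0
E
```

```text
board 2 [530.5   6.4  -0. ] [-10.3] 0.45
board 1 [5.312e+02 6.900e+00 1.000e-01] [-10.1] 0.12
ring 2 [ 6.003e+02 -3.158e+02  2.000e-01] [] 0.24
ring 1 [ 600.6 -315.7    0. ] [] 0.0
urchin 2 [ 392.3 -312.5    2. ] [] 0.47
urchin 1 [ 392.8 -312.7   -0. ] [] 0.0
scalebar 2 [ 6.017e+02  3.225e+02 -6.000e-01] [5.5] 0.57
scalebar 1 [603.  324.8  -5.2] [5.4] 0.44
greycard 2 [ 4.887e+02 -3.130e+02 -1.000e-01] [-36.5] 0.51
greycard 1 [ 4.894e+02 -3.126e+02 -2.000e-01] [-32.9] 0.31
ball 2 [387.4 351.   -0. ] [] 1.01
ball 1 [389.3 352.3  -0. ] [] 0.0
sanddollar 2 [491.7 352.2  -4.1] [] 0.42
sanddollar 1 [492.5 351.6   0. ] [] 0.0
cross [0.53   0.0054 0.0128] 0.00035355893073531306
greycard [476. 273.] [436. 188.]
```

Request:
drive_tool([
  [[38, 14, 0], [0, 0, 0], 1],
  [[38, 14, 0], [0, 0, 0], 1],
  [[38, 14, 0], [0, 0, 0], 1],
  [[38, 14, 0], [0, 0, 0], 1],
  [[38, 14, 0], [0, 0, 0], 1],
  [[38, 14, 0], [0, 0, 0], 1],
  [[38, 14, -10], [0, 0, 0], 1],
  [[38, 14, -10], [0, 0, 0], 1],
])

```text
clock: 2.47
eef_pos: [0.4581, -0.3637, 0.2119]
tool_rot: [0.988, 0.154, 0.001, 0.001]
ft_force: [-0.2, -0.4, -0.2]
grip_width: 0.0853
grasp_force: 0.0
```

Request:
drive_tool([
  [[36, 12, -20], [0, 0, 0], 1],
  [[36, 12, -20], [0, 0, 0], 1],
  [[36, 12, -20], [0, 0, 0], 1],
  [[36, 12, -20], [0, 0, 0], 1],
  [[0, 0, -20], [0, 0, 0], 1],
  [[0, 0, 0], [0, 0, 0], 1],
])

```text
clock: 2.97
eef_pos: [0.5947, -0.3147, 0.1071]
tool_rot: [0.988, 0.155, -0.004, -0.003]
ft_force: [-1.2, 0.4, -1.5]
grip_width: 0.0857
grasp_force: 0.0
```

```bash
python3 - <<'E'
from h import *
o=get_obs();print(o["clock"],o["eef_pos"],o["tool_rot"],np.rad2deg(o["joint_pos"]))
E
```

```text
2.9667 [ 0.59474118 -0.31465938  0.10707911] [ 0.98782766  0.15547303 -0.00400218 -0.00293949] [-2.78795847e+01  3.79673151e+01  1.93088257e+01  7.19105143e+01
 -5.24080535e-03  1.34231756e+02]
```

Request:
drive_tool([
  [[0.6, 0, -30], [0, 0, 0], 1],
  [[0, 0, -30], [0, 0, 0], 1],
  [[0, 0, -30], [0, 0, 0], 1],
  [[0, 0, -15], [0, 0, 0], 1],
  [[0, 0, -8.5], [0, 0, 0], 1],
  [[0, 0, 0], [0, 0, 0], 1],
  [[0, 0, 0], [0, 0, 0], 0.5],
  [[0, 0, 0], [0, 0, 0], 0.5],
])

```text
clock: 3.63
eef_pos: [0.5975, -0.3189, 0.0026]
tool_rot: [0.988, 0.153, 0.002, 0.001]
ft_force: [0.2, 0.2, 0.5]
grip_width: 0.0637
grasp_force: 0.1
```

Request:
drive_tool([
  [[0, 0, 0], [0, 0, 0], 0.3],
  [[0, 0, 0], [0, 0, 0], 0.3],
  [[0, 0, 0], [0, 0, 0], 0.3],
  [[0, 0, 0], [0, 0, 0], 0.3],
])

```text
clock: 3.97
eef_pos: [0.5981, -0.319, 0.0039]
tool_rot: [0.988, 0.154, 0.002, 0.002]
ft_force: [-1.4, -0.0, 5.0]
grip_width: 0.0569
grasp_force: 62.5
```

Request:
drive_tool([
  [[0, 0, 15], [0, 0, 0], 0.3],
  [[0, 10, 25], [0, 0, 0], 0.3],
  [[-8, 30, 30], [0, 0, 0], 0.3],
  [[-9, 40, 10], [0, 0, 0], 0.3],
  [[-9, 40, 0], [0, 0, 0], 0.3],
  [[-9, 40, 0], [0, 0, 0], 0.3],
  [[-9, 40, 0], [0, 0, 0], 0.3],
  [[-9, 40, 0], [0, 0, 0], 0.3],
])

```text
clock: 4.63
eef_pos: [0.5443, -0.0779, 0.0813]
tool_rot: [0.988, 0.154, 0.002, 0.001]
ft_force: [0.4, 0.5, 0.0]
grip_width: 0.0566
grasp_force: 63.7
```

Request:
drive_tool([
  [[-9, 40, 0], [0, 0, 0], 0.3],
  [[-8, 35, 0], [0, 0, 0], 0.3],
  [[0, 9, -10], [0, 0, 0], 0.3],
  [[0, 0, -10], [0, 0, 0], 0.3],
  [[0, 0, 0], [0, 0, 0], 0.3],
  [[0, 0, 0], [0, 0, 0], 0.3],
])

```text
clock: 5.13
eef_pos: [0.5268, 0.0036, 0.0588]
tool_rot: [0.988, 0.153, -0.0, 0.0]
ft_force: [0.7, -0.1, 0.2]
grip_width: 0.0565
grasp_force: 63.7
```

```bash
python3 - <<'E'
from h import *
t=camera("top");s=camera("side")
o=get_obs();print(o["clock"],o["eef_pos"])
for p in(t,s):
  d=silhouettes("ring",p)[:2]
  print([(x["conf"],x["bbox"],x["region"].sum()) for x in d])
cv2.imwrite("pics/side1.png",cv2.resize(s["image"][150:350,200:470,::-1],None,fx=2.5,fy=2.5))
E
```

```text
5.2333 [0.52736234 0.00311801 0.05917189]
[]
[(0.71, [263.0, 143.8, 313.6, 191.0], np.int64(1677))]
```

View pics/side1.png

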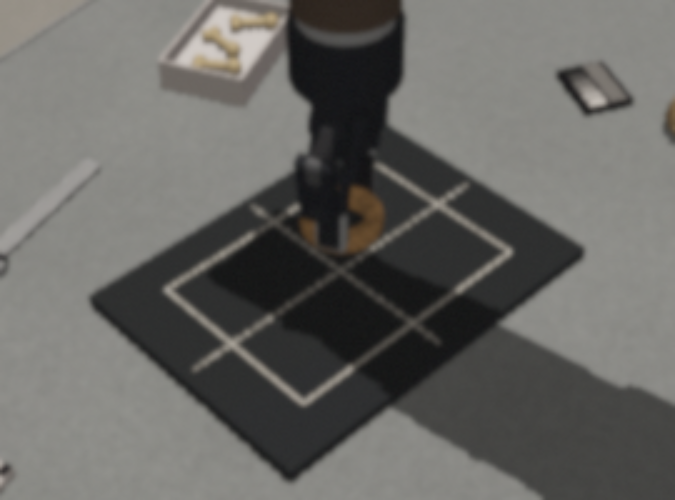

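The ring is held level over the cross, centred at crop (345,217). I'm lowering it.

Request:
drive_tool([
  [[0, 2, -15], [0, 0, 0], 0.3],
  [[0, 0, -15], [0, 0, 0], 0.3],
  [[0, 0, -8], [0, 0, 0], 0.3],
  [[0, 0, -3], [0, 0, 0], 0.3],
  [[0, 0, -1], [0, 0, 0], 0.3],
  [[0, 0, 0], [0, 0, 0], 0.3],
  [[0, 0, 0], [0, 0, 0], 0.3],
])

```text
clock: 5.92
eef_pos: [0.5274, 0.0065, 0.0176]
tool_rot: [0.988, 0.154, 0.001, 0.0]
ft_force: [0.2, 0.2, -0.1]
grip_width: 0.0567
grasp_force: 63.7
```

Request:
drive_tool([
  [[0, 0, -1.5], [0, 0, 0], 0.3],
  [[0, 0, 0], [0, 0, 0], 0.3],
  [[0, 0, 0], [0, 0, 0], 0.75],
  [[0, 0, 0], [0, 0, 0], 1],
  [[0, 0, 0], [0, 0, 0], 1],
  [[0, 0, 20], [0, 0, 0], 1],
  [[0, -10, 35], [0, 0, 0], 1],
  [[-13, -38, 35], [0, 0, 0], 1],
])

```text
clock: 6.58
eef_pos: [0.5181, -0.0308, 0.0991]
tool_rot: [0.988, 0.156, 0.001, -0.001]
ft_force: [1.5, -1.3, 0.3]
grip_width: 0.0855
grasp_force: 0.0
```

Request:
drive_tool([
  [[-20, -39, 0], [0, 0, 0], 1],
  [[-20, -39, 0], [0, 0, 0], 1],
  [[-20, -39, 0], [0, 0, 0], 1],
  [[-20, -39, 0], [0, 0, 0], 1],
  [[-20, -39, 0], [0, 0, 0], 1],
  [[-20, -39, 0], [0, 0, 0], 1],
  [[0, -39, 0], [0, 0, 0], 1],
  [[0, 0, 0], [0, 0, 0], 1],
])

```text
clock: 7.25
eef_pos: [0.4021, -0.3011, 0.0985]
tool_rot: [0.989, 0.15, 0.001, 0.003]
ft_force: [1.0, -0.1, -0.7]
grip_width: 0.0853
grasp_force: 0.0
```

```bash
python3 - <<'E'
from h import *
t=camera("top");s=camera("side")
o=get_obs();print(o["clock"],o["eef_pos"])
for n,x,y in (("ring",.53,.006),("urchin",.392,-.313)):
    for oo in [[(p,r)] for p in(t,s) if (r:=find(n,p,(x,y))) is not None]:
        X,e=fit(n,oo,[x,y,0.012 if n=="ring" else 0]);print(n,(X[:3]*1000).round(1),round(e,2))
    ob=[(p,r) for p in(t,s) if (r:=find(n,p,(x,y))) is not None]
    if len(ob)==2: print(n,"both",fit(n,ob,[x,y,.01]))
E
```

```text
7.35 [ 0.40211286 -0.29584729  0.09784149]
ring [531.7   7.7  -0. ] 0.0
ring [536.9  -3.7   0. ] 0.0
ring both (array([0.53038693, 0.0069167 , 0.01226494]), np.float64(0.530834768556872))
urchin [ 390.  -312.1   -0. ] 0.0
```

Request:
drive_tool([
  [[-9.5, -16.5, -5], [0, 0, 0], 1],
  [[0, 0, -30], [0, 0, 0], 1],
  [[0, 0, -30], [0, 0, 0], 1],
  [[0, 0, -20], [0, 0, 0], 1],
  [[0, 0, 0], [0, 0, 0], 1],
  [[0, 0, 0], [0, 0, 0], 1],
])

```text
clock: 8.25
eef_pos: [0.3923, -0.3099, 0.0121]
tool_rot: [0.988, 0.154, -0.001, -0.001]
ft_force: [0.1, -0.1, 0.9]
grip_width: 0.0853
grasp_force: 0.0
```

Request:
drive_tool([
  [[0, -2, -6], [0, 0, 0], 1],
  [[0, 0, -4], [0, 0, 0], 1],
  [[0, 0, 0], [0, 0, 0], 0.7],
  [[0, 0, 0], [0, 0, 0], 0.3],
  [[0, 0, 0], [0, 0, 0], 0.3],
  [[0, 0, 0], [0, 0, 0], 0.3],
  [[0, 0, 0], [0, 0, 0], 0.3],
])

```text
clock: 8.83
eef_pos: [0.3934, -0.3133, 0.0042]
tool_rot: [0.988, 0.154, 0.001, 0.0]
ft_force: [-1.5, 0.6, 6.2]
grip_width: 0.0511
grasp_force: 61.4
```

Request:
drive_tool([
  [[0, 0, 10], [0, 0, 0], 0.3],
  [[0, 0, 20], [0, 0, 0], 0.3],
  [[5, 10, 25], [0, 0, 0], 0.3],
  [[13, 30, 20], [0, 0, 0], 0.3],
  [[14, 33, 0], [0, 0, 0], 0.3],
  [[14, 33, 0], [0, 0, 0], 0.3],
  [[14, 33, 0], [0, 0, 0], 0.3],
  [[14, 33, 0], [0, 0, 0], 0.3],
])

```text
clock: 9.5
eef_pos: [0.4676, -0.1397, 0.0789]
tool_rot: [0.988, 0.153, 0.001, 0.0]
ft_force: [0.5, -0.3, -1.4]
grip_width: 0.0508
grasp_force: 63.0
```

Request:
drive_tool([
  [[14, 33, 0], [0, 0, 0], 0.3],
  [[14, 33, 0], [0, 0, 0], 0.3],
  [[14, 33, 0], [0, 0, 0], 0.3],
  [[13, 30, 0], [0, 0, 0], 0.3],
  [[8, 18, 0], [0, 0, 0], 0.3],
  [[0, 0, 0], [0, 0, 0], 0.3],
  [[0, 0, 0], [0, 0, 0], 0.3],
  [[0, 0, 0], [0, 0, 0], 0.3],
])

```text
clock: 10.17
eef_pos: [0.5296, 0.0057, 0.0781]
tool_rot: [0.988, 0.154, -0.0, 0.0]
ft_force: [0.3, -0.1, -0.7]
grip_width: 0.051
grasp_force: 63.0
```

Request:
drive_tool([
  [[1.4, 0.5, -15], [0, 0, 0], 0.3],
  [[0, 0, -15], [0, 0, 0], 0.3],
  [[0, 0, -8], [0, 0, 0], 0.3],
  [[0, 0, -4], [0, 0, 0], 0.3],
  [[0, 0, -2], [0, 0, 0], 0.3],
  [[0, 0, 0], [0, 0, 0], 0.3],
  [[0, 0, 0], [0, 0, 0], 0.3],
])

```text
clock: 10.75
eef_pos: [0.5317, 0.0062, 0.0343]
tool_rot: [0.988, 0.154, 0.0, 0.0]
ft_force: [-0.2, 0.4, -0.4]
grip_width: 0.051
grasp_force: 63.0
```

```bash
python3 - <<'E'
from h import *
s=camera("side");o=get_obs();print(o["clock"],o["eef_pos"],o["ft_force"])
cv2.imwrite("pics/side2.png",cv2.resize(s["image"][200:300,270:400,::-1],None,fx=5,fy=5,interpolation=cv2.INTER_CUBIC))
E
```

```text
10.8 [0.53194058 0.00629705 0.03450295] [ 0.31710923 -0.04354549 -0.23585979]
```

View pics/side2.png

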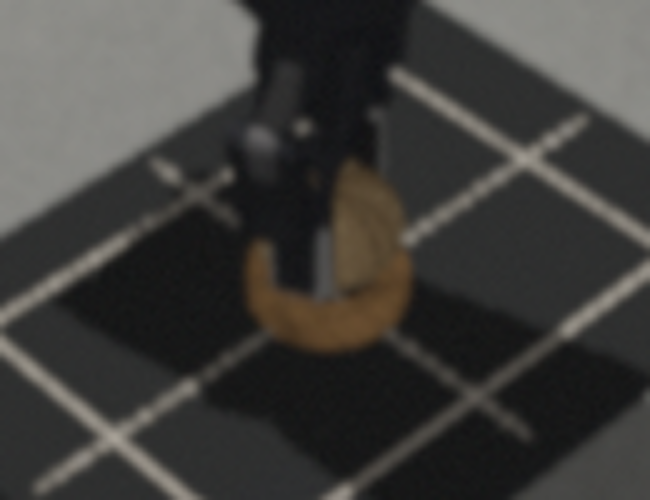

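The urchin is held just above the ring and centred on it (ring centre about crop (328,270)). I'm lowering it slowly until it makes contact.

Request:
drive_tool([
  [[-0.7, 0, -1.5], [0, 0, 0], 0.3],
  [[0, 0, -1.5], [0, 0, 0], 0.3],
  [[0, 0, -1], [0, 0, 0], 0.3],
  [[0, 0, 0], [0, 0, 0], 0.3],
  [[0, 0, 0], [0, 0, 0], 0.3],
])

```text
clock: 11.22
eef_pos: [0.5307, 0.0066, 0.0299]
tool_rot: [0.988, 0.154, 0.0, -0.0]
ft_force: [0.2, 0.4, -0.6]
grip_width: 0.0511
grasp_force: 63.0
```

Request:
drive_tool([
  [[0, 0, -1], [0, 0, 0], 0.3],
  [[0, 0, 0], [0, 0, 0], 0.3],
  [[0, 0, 0], [0, 0, 0], 0.3],
])

```text
clock: 11.47
eef_pos: [0.531, 0.0066, 0.0294]
tool_rot: [0.988, 0.154, 0.0, 0.0]
ft_force: [-1.6, 0.0, 4.8]
grip_width: 0.0507
grasp_force: 63.4
```

Request:
drive_tool([
  [[0, 0, 0], [0, 0, 0], 0.7],
  [[0, 0, 0], [0, 0, 0], 1],
  [[0, 0, 0], [0, 0, 0], 1],
  [[0, 0, 5], [0, 0, 0], 1],
  [[0, 0, 20], [0, 0, 0], 1],
  [[0, 0, 30], [0, 0, 0], 1],
  [[0, 0, 35], [0, 0, 0], 1],
  [[0, -10, 0], [0, 0, 7], 1],
])

```text
clock: 12.13
eef_pos: [0.5352, -0.0024, 0.1258]
tool_rot: [0.976, 0.216, 0.006, 0.001]
ft_force: [1.1, 0.1, 1.1]
grip_width: 0.0855
grasp_force: 0.0
```

Request:
drive_tool([
  [[-5, -38, 0], [0, 0, 7], 1],
  [[-5, -38, 0], [0, 0, 7], 1],
  [[-5, -38, 0], [0, 0, 7], 1],
  [[-5, -38, 0], [0, 0, 7], 1],
  [[-5, -38, 0], [0, 0, 7], 1],
  [[-5, -38, 0], [0, 0, 7], 1],
  [[-5, -38, 0], [0, 0, 7], 1],
  [[-5, -38, 0], [0, 0, 7], 1],
])

```text
clock: 12.8
eef_pos: [0.4924, -0.2959, 0.1192]
tool_rot: [0.774, 0.633, 0.0, 0.0]
ft_force: [0.9, 0.1, 0.2]
grip_width: 0.0855
grasp_force: 0.0
```

Request:
drive_tool([
  [[-2, -6, 0], [0, 0, 7], 1],
  [[0, 0, 0], [0, 0, 7], 1],
  [[0, 0, 0], [0, 0, 7], 1],
  [[0, 0, 0], [0, 0, 7], 1],
  [[0, 0, 0], [0, 0, 7], 1],
  [[0, 0, 0], [0, 0, 7], 1],
  [[0, 0, 0], [0, 0, 7], 1],
  [[0, 0, 0], [0, 0, 7], 1],
])

```text
clock: 13.47
eef_pos: [0.4908, -0.3002, 0.119]
tool_rot: [0.386, 0.922, -0.0, -0.0]
ft_force: [-0.1, -0.5, 0.2]
grip_width: 0.0856
grasp_force: 0.0
```

```bash
cat >> h.py <<'E'
def st():
    from scipy.spatial.transform import Rotation as Ro
    o=get_obs();y=Ro.from_quat(o["tool_rot"]).apply([0,1,0]);z=Ro.from_quat(o["tool_rot"]).apply([0,0,1])
    print(o["clock"],(o["eef_pos"]*1000).round(1),"closing",round(np.rad2deg(np.arctan2(y[1],y[0])),1),"z",z.round(3),"j1,j6",np.rad2deg(o["joint_pos"][[0,5]]).round(),o["ft_force"].round(1))
E
python3 - <<'E'
from h import *
t=camera("top");s=camera("side");st()
for n,x,y in (("ring",.53,.006),("urchin",.53,.006)):
    ob=[(p,r) for p in(t,s) if (r:=find(n,p,(x,y))) is not None]
    print(len(ob),n,fit(n,ob,[x,y,.012]) if ob else 0)
E
```

```text
13.5667 [ 490.9 -300.2  119. ] closing 44.2 z [-0. -0. -1.] j1,j6 [-31.  14.] [ 0.3 -0.4  0.3]
1 ring (array([ 5.30291434e-01,  5.68405583e-03, -9.79701073e-37]), np.float64(2.1294556518114405e-07))
2 urchin (array([0.53030148, 0.0065743 , 0.02555564]), np.float64(0.5987599533669368))
```

Request:
drive_tool([
  [[-2.2, -12.8, -20], [0, 0, 5], 1],
  [[0, 0, -35], [0, 0, 4.3], 1],
  [[0, 0, -30], [0, 0, 0], 1],
  [[0, 0, -20], [0, 0, 0], 1],
  [[0, 0, -8], [0, 0, 0], 1],
  [[0, 0, 0], [0, 0, 0], 1],
  [[0, 0, 0], [0, 0, 0], 1],
])

```text
clock: 14.35
eef_pos: [0.4891, -0.3132, 0.0063]
tool_rot: [0.313, 0.95, -0.0, 0.0]
ft_force: [0.3, 0.8, -0.7]
grip_width: 0.0852
grasp_force: 0.0
```

```bash
python3 - <<'E'
from h import *
st()
E
```

```text
14.35 [ 489.1 -313.2    6.3] closing 53.5 z [ 0. -0. -1.] j1,j6 [-33.   4.] [ 0.3  0.8 -0.7]
```

Request:
drive_tool([
  [[0, 0, -4.5], [0, 0, 0], 1],
  [[0, 0, 0], [0, 0, 0], 0.6],
  [[0, 0, 0], [0, 0, 0], 0.3],
  [[0, 0, 0], [0, 0, 0], 0.3],
  [[0, 0, 0], [0, 0, 0], 0.3],
  [[0, 0, 0], [0, 0, 0], 0.3],
  [[0, 0, 0], [0, 0, 0], 0.3],
])

```text
clock: 14.93
eef_pos: [0.4896, -0.3135, 0.0028]
tool_rot: [0.313, 0.95, -0.0, 0.001]
ft_force: [-0.6, 0.4, 6.5]
grip_width: 0.0422
grasp_force: 60.1
```

Request:
drive_tool([
  [[0, 0, 12], [0, 0, 0], 0.3],
  [[0, 0, 30], [0, 0, 0], 0.3],
  [[0, 10, 38], [0, 0, 0], 0.3],
  [[5, 36, 36], [0, 0, 2], 0.3],
  [[5, 37, 0], [0, 0, 2], 0.3],
  [[5, 37, 0], [0, 0, 2], 0.3],
  [[5, 37, 0], [0, 0, 2], 0.3],
  [[5, 37, 0], [0, 0, 2], 0.3],
])

```text
clock: 15.6
eef_pos: [0.5128, -0.1242, 0.1112]
tool_rot: [0.228, 0.974, 0.0, 0.001]
ft_force: [0.8, -0.2, -1.1]
grip_width: 0.0422
grasp_force: 60.9
```

Request:
drive_tool([
  [[5, 37, 0], [0, 0, 3], 0.3],
  [[5, 37, 0], [0, 0, 3], 0.3],
  [[5, 37, 0], [0, 0, 3], 0.3],
  [[5, 37, 0], [0, 0, 3], 0.3],
  [[5, 37, 0], [0, 0, 3], 0.3],
  [[5, 32, 0], [0, 0, 1.1], 0.3],
  [[5, 12, 0], [0, 0, 0], 0.3],
  [[0, 0, 0], [0, 0, 0], 0.3],
])

```text
clock: 16.27
eef_pos: [0.5486, 0.1064, 0.1108]
tool_rot: [0.088, 0.996, 0.0, 0.001]
ft_force: [-0.7, 0.6, -1.2]
grip_width: 0.0421
grasp_force: 60.9
```

```bash
python3 - <<'E'
from h import *
st();s=camera("side")
for d in silhouettes("greycard",s)[:2]: print(d["conf"],d["bbox"])
st()
E
```

```text
16.2667 [548.6 106.4 110.8] closing 79.9 z [ 0.001  0.001 -1.   ] j1,j6 [11. 21.] [-0.7  0.6 -1.2]
0.78 [282.4, 231.4, 315.0, 261.9]
0.45 [321.9, 252.6, 350.5, 272.5]
16.3667 [547.6 103.1 110.5] closing 79.7 z [-0.    -0.001 -1.   ] j1,j6 [11. 21.] [-0.4 -0.7  0.6]
```

Request:
drive_tool([
  [[1.9, 6, -20], [0, 0, 0], 0.3],
  [[0, 0, -35], [0, 0, 0], 0.3],
  [[0, 0, -25], [0, 0, 0], 0.3],
  [[0, 0, -8], [0, 0, 0], 0.3],
  [[0, 0, -2], [0, 0, 0], 0.3],
  [[0, 0, 0], [0, 0, 0], 0.3],
  [[0, 0, 0], [0, 0, 0], 0.3],
  [[0, 0, 0], [0, 0, 0], 0.3],
])

```text
clock: 17.03
eef_pos: [0.5513, 0.1092, 0.0226]
tool_rot: [0.091, 0.996, 0.0, 0.002]
ft_force: [-0.0, 1.5, -0.0]
grip_width: 0.0422
grasp_force: 61.0
```

Request:
drive_tool([
  [[-1, 0, -4], [0, 0, 0], 0.3],
  [[0, 0, -2], [0, 0, 0], 0.3],
  [[0, 0, -1], [0, 0, 0], 0.3],
  [[0, 0, 0], [0, 0, 0], 0.3],
  [[0, 0, 0], [0, 0, 0], 0.3],
])

```text
clock: 17.45
eef_pos: [0.5491, 0.1094, 0.0148]
tool_rot: [0.09, 0.996, 0.0, 0.001]
ft_force: [-1.2, -0.3, 5.2]
grip_width: 0.0425
grasp_force: 61.8
```

Request:
drive_tool([
  [[0, 0, 0], [0, 0, 0], 0.65],
  [[0, 0, 0], [0, 0, 0], 0.8],
  [[0, 0, 0], [0, 0, 0], 1],
  [[0, 0, 10], [0, 0, 0], 1],
  [[0, 0, 30], [0, 0, 0], 1],
  [[0, 0, 35], [0, 0, 0], 1],
  [[-12, 20, 15], [0, 0, 0], 1],
  [[-24, 34, 0], [0, 0, 0], 1],
])

```text
clock: 18.12
eef_pos: [0.5184, 0.1627, 0.1092]
tool_rot: [0.093, 0.996, 0.002, 0.006]
ft_force: [1.2, 1.3, 0.2]
grip_width: 0.0851
grasp_force: 0.0
```

Request:
drive_tool([
  [[-24, 34, 0], [0, 0, 0], 1],
  [[-24, 34, 0], [0, 0, 0], 1],
  [[-24, 34, 0], [0, 0, 0], 1],
  [[-24, 34, 0], [0, 0, 0], 1],
  [[-24, 34, 0], [0, 0, 0], 1],
  [[-6, 20, 0], [0, 0, 0], 1],
  [[0, 0, 0], [0, 0, 0], 1],
  [[0, 0, 0], [0, 0, 0], 1],
])

```text
clock: 18.78
eef_pos: [0.3861, 0.3545, 0.1042]
tool_rot: [0.089, 0.996, 0.0, 0.0]
ft_force: [-0.1, -0.3, -1.2]
grip_width: 0.0856
grasp_force: 0.0
```

```bash
python3 - <<'E'
from h import *
t=camera("top");s=camera("side");st()
for n,x,y,a in (("greycard",.549,.109,-.18),("urchin",.53,.006,None)):
    ob=[(p,r) for p in(t,s) if (r:=find(n,p,(x,y))) is not None]
    print(len(ob),n,fit(n,ob,[x,y,.012],a) if ob else 0)
for n,p in (("t",t),("s",s)):
    print(n,[(round(d["conf"],2),np.round(d["bbox"])) for d in silhouettes("ball",p)[:2]])
E
```

```text
18.8833 [386.9 352.8 103.9] closing 79.6 z [ 0. -0. -1.] j1,j6 [42. 53.] [-0.3  0.3 -0.2]
2 greycard (array([ 0.54636939,  0.10791208,  0.00992546, -0.33319958]), np.float64(1.0735621819320045))
2 urchin (array([0.53083019, 0.00565096, 0.02418371]), np.float64(0.7243342653221703))
t [(0.77, array([113., 314., 136., 329.])), (0.29, array([110., 255., 145., 286.]))]
s [(0.96, array([258., 429., 283., 465.]))]
```

Request:
drive_tool([
  [[1, -1, -35], [0, 0, 0], 1],
  [[0, 0, -35], [0, 0, 0], 1],
  [[0, 0, -22], [0, 0, 0], 1],
  [[0, 0, -6], [0, 0, 0], 1],
  [[0, 0, 0], [0, 0, 0], 1],
  [[0, 0, 0], [0, 0, 0], 1],
])

```text
clock: 19.68
eef_pos: [0.3883, 0.3525, 0.0063]
tool_rot: [0.091, 0.996, 0.0, 0.0]
ft_force: [-0.0, 0.2, 0.2]
grip_width: 0.0856
grasp_force: 0.0
```

```bash
python3 - <<'E'
from h import *
st();t=camera("top")
cv2.imwrite("pics/top3.png",cv2.resize(t["image"][170:340,90:400,::-1],None,fx=2.5,fy=2.5,interpolation=cv2.INTER_CUBIC))
E
```

```text
19.6833 [388.3 352.5   6.3] closing 79.6 z [ 0.  0. -1.] j1,j6 [42. 53.] [-0.   0.2  0.2]
```

View pics/top3.png

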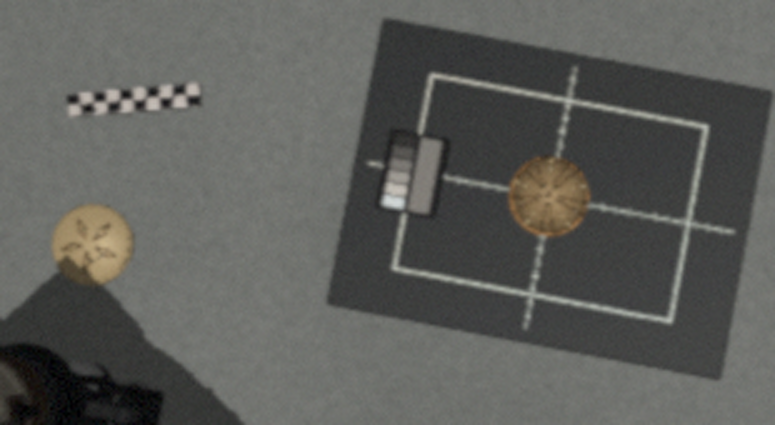

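The card sits square on the left crossing (crop (413,174)), and the urchin is centred on the ring at (549,196). Next I grip the ball.

Request:
drive_tool([
  [[0, 0, -3], [0, 0, 0], 0.6],
  [[0, 0, 0], [0, 0, 0], 0.3],
  [[0, 0, 0], [0, 0, 0], 0.2],
  [[0, 0, 0], [0, 0, 0], 0.2],
  [[0, 0, 0], [0, 0, 0], 0.2],
  [[0, 0, 0], [0, 0, 0], 0.2],
])

```text
clock: 20.23
eef_pos: [0.3882, 0.3528, 0.0037]
tool_rot: [0.09, 0.996, 0.001, 0.001]
ft_force: [0.1, -0.5, 4.6]
grip_width: 0.0332
grasp_force: 59.0
```

Request:
drive_tool([
  [[0, 0, 12], [0, 0, 0], 0.2],
  [[0, 0, 30], [0, 0, 0], 0.2],
  [[0, -10, 38], [0, 0, 0], 0.2],
  [[8, -32, 38], [0, 0, 0], 0.2],
  [[11, -38, 0], [0, 0, 0], 0.2],
  [[11, -38, 0], [0, 0, 0], 0.2],
  [[11, -38, 0], [0, 0, 0], 0.2],
  [[11, -38, 0], [0, 0, 0], 0.2],
])

```text
clock: 20.9
eef_pos: [0.4384, 0.1623, 0.1146]
tool_rot: [0.09, 0.996, 0.0, 0.0]
ft_force: [0.9, 1.0, -0.8]
grip_width: 0.0334
grasp_force: 59.7
```

Request:
drive_tool([
  [[11, -38, 0], [0, 0, 0], 0.2],
  [[11, -38, 0], [0, 0, 0], 0.2],
  [[11, -38, 0], [0, 0, 0], 0.2],
  [[11, -38, 0], [0, 0, 0], 0.2],
  [[11, -38, 0], [0, 0, 0], 0.2],
  [[11, -38, 0], [0, 0, 0], 0.2],
  [[5, -28, 0], [0, 0, 0], 0.2],
  [[0, 0, 0], [0, 0, 0], 0.2],
])

```text
clock: 21.57
eef_pos: [0.5105, -0.0974, 0.1142]
tool_rot: [0.094, 0.996, -0.001, 0.001]
ft_force: [0.2, 0.1, -0.8]
grip_width: 0.0334
grasp_force: 59.8
```

Request:
drive_tool([
  [[0, 0, 0], [0, 0, 0], 0.2],
  [[0, 0, 0], [0, 0, 0], 0.2],
])

```text
clock: 21.73
eef_pos: [0.5087, -0.0918, 0.1138]
tool_rot: [0.09, 0.996, 0.0, -0.001]
ft_force: [-0.7, 1.2, -1.4]
grip_width: 0.0333
grasp_force: 59.8
```

Request:
drive_tool([
  [[2.8, -5, -20], [0, 0, 0], 0.2],
  [[0, 0, -35], [0, 0, 0], 0.2],
  [[0, 0, -25], [0, 0, 0], 0.2],
  [[0, 0, -10], [0, 0, 0], 0.2],
  [[0, 0, -2], [0, 0, 0], 0.2],
  [[0, 0, 0], [0, 0, 0], 0.2],
  [[0, 0, 0], [0, 0, 0], 0.2],
])

```text
clock: 22.32
eef_pos: [0.5133, -0.0967, 0.0235]
tool_rot: [0.09, 0.996, -0.0, 0.001]
ft_force: [0.6, -0.0, 0.6]
grip_width: 0.0333
grasp_force: 59.8
```

Request:
drive_tool([
  [[-1, 0, -4], [0, 0, 0], 0.2],
  [[0, 0, -2], [0, 0, 0], 0.2],
  [[0, 0, -1.5], [0, 0, 0], 0.2],
  [[0, 0, -0.5], [0, 0, 0], 0.2],
  [[0, 0, 0], [0, 0, 0], 0.2],
  [[0, 0, 0], [0, 0, 0], 0.2],
])

```text
clock: 22.82
eef_pos: [0.5118, -0.0973, 0.0157]
tool_rot: [0.09, 0.996, 0.0, 0.001]
ft_force: [-1.6, 0.6, 7.2]
grip_width: 0.0329
grasp_force: 60.5
```

Request:
drive_tool([
  [[0, 0, 0], [0, 0, 0], 0.6],
  [[0, 0, 0], [0, 0, 0], 0.8],
  [[0, 0, 0], [0, 0, 0], 1],
  [[0, 0, 10], [0, 0, 0], 1],
  [[0, 0, 30], [0, 0, 0], 1],
  [[0, 0, 38], [0, 0, 0], 1],
  [[0, 0, 25], [0, 0, 0], 1],
  [[7, 30, 0], [0, 0, -6], 1],
])

```text
clock: 23.48
eef_pos: [0.5218, -0.0712, 0.1239]
tool_rot: [0.146, 0.989, -0.001, 0.006]
ft_force: [1.4, -0.0, -0.3]
grip_width: 0.0853
grasp_force: 0.0
```

Request:
drive_tool([
  [[8, 38, 0], [0, 0, -7], 1],
  [[8, 38, 0], [0, 0, -7], 1],
  [[8, 38, 0], [0, 0, -7], 1],
  [[8, 38, 0], [0, 0, -7], 1],
  [[8, 38, 0], [0, 0, -7], 1],
  [[8, 38, 0], [0, 0, -7], 1],
  [[8, 38, 0], [0, 0, -7], 1],
  [[8, 38, 0], [0, 0, -7], 1],
])

```text
clock: 24.15
eef_pos: [0.5808, 0.2304, 0.1179]
tool_rot: [0.582, 0.813, 0.0, 0.0]
ft_force: [0.9, -0.1, 0.3]
grip_width: 0.0856
grasp_force: 0.0
```

Request:
drive_tool([
  [[8, 38, 0], [0, 0, -7], 0.6],
  [[8, 38, 0], [0, 0, -5], 0.6],
  [[0, 10, 0], [0, 0, 0], 0.6],
  [[0, 0, 0], [0, 0, 0], 0.6],
  [[0, 0, 0], [0, 0, 0], 0.6],
  [[0, 0, 0], [0, 0, 0], 0.6],
])

```text
clock: 24.65
eef_pos: [0.5964, 0.313, 0.1172]
tool_rot: [0.662, 0.75, -0.001, 0.0]
ft_force: [-0.3, 0.6, 0.4]
grip_width: 0.0511
grasp_force: 0.0
```

```bash
python3 - <<'E'
from h import *
t=camera("top");s=camera("side");st()
for n,x,y,a in (("ball",.5115,-.097,None),("urchin",.53,.006,None)):
    ob=[(p,r) for p in(t,s) if (r:=find(n,p,(x,y))) is not None]
    print(len(ob),n,fit(n,ob,[x,y,.012],a) if ob else 0)
E
```

```text
24.75 [596.7 312.6 117.5] closing 7.0 z [-0.    -0.001 -1.   ] j1,j6 [ 28. 111.] [-0.1 -0.5 -1.7]
2 ball (array([ 0.51177465, -0.09875569,  0.01209926]), np.float64(0.4169925154321277))
2 urchin (array([0.53042649, 0.00663197, 0.02512044]), np.float64(0.7212428644151601))
```

Request:
drive_tool([
  [[5, 10, -25], [0, 0, -1.7], 0.6],
  [[0, 0, -35], [0, 0, 0], 0.6],
  [[0, 0, -30], [0, 0, 0], 0.6],
  [[0, 0, -15], [0, 0, 0], 0.6],
  [[0, 0, -5], [0, 0, 0], 0.6],
  [[0, 0, 0], [0, 0, 0], 0.6],
  [[0, 0, 0], [0, 0, 0], 0.6],
])

```text
clock: 25.53
eef_pos: [0.6025, 0.3246, 0.0082]
tool_rot: [0.673, 0.74, 0.001, 0.0]
ft_force: [-0.5, 0.0, 0.1]
grip_width: 0.0512
grasp_force: 0.0
```

Request:
drive_tool([
  [[0, -1, -4], [0, 0, 0], 0.6],
  [[0, 0, -1], [0, 0, 0], 0.4],
  [[0, 0, 0], [0, 0, 0], 0.1],
  [[0, 0, 0], [0, 0, 0], 0],
  [[0, 0, 0], [0, 0, 0], 0],
  [[0, 0, 0], [0, 0, 0], 0],
  [[0, 0, 0], [0, 0, 0], 0],
])

```text
clock: 26.12
eef_pos: [0.6024, 0.3238, 0.0034]
tool_rot: [0.673, 0.74, 0.001, 0.0]
ft_force: [-1.0, -1.1, 5.2]
grip_width: 0.0159
grasp_force: 59.3
```

```bash
python3 - <<'E'
from h import *
st()
E
```

```text
26.1167 [602.4 323.8   3.4] closing 5.4 z [ 0.002  0.001 -1.   ] j1,j6 [ 28. 113.] [-1.  -1.1  5.2]
```

Request:
drive_tool([
  [[0, 0, 12], [0, 0, 0], 0],
  [[0, 0, 30], [0, 0, 0], 0],
  [[-5, -10, 35], [0, 0, 0], 0],
  [[-16, -33, 30], [0, 0, -2], 0],
  [[-17, -36, 0], [0, 0, -2], 0],
  [[-17, -36, 0], [0, 0, -2], 0],
  [[-17, -36, 0], [0, 0, -2], 0],
  [[-17, -36, 0], [0, 0, -2], 0],
])

```text
clock: 26.78
eef_pos: [0.5134, 0.1392, 0.1061]
tool_rot: [0.735, 0.678, 0.0, 0.0]
ft_force: [0.3, -1.0, -0.8]
grip_width: 0.0156
grasp_force: 58.8
```

Request:
drive_tool([
  [[-17, -36, 0], [0, 0, -2], 0],
  [[-17, -36, 0], [0, 0, -2], 0],
  [[-17, -34, 0], [0, 0, -1.8], 0],
  [[-7, -10, 0], [0, 0, 0], 0],
  [[0, 0, 0], [0, 0, 0], 0],
  [[0, 0, 0], [0, 0, 0], 0],
  [[0, 0, 0], [0, 0, 0], 0],
])

```text
clock: 27.37
eef_pos: [0.4577, 0.0253, 0.106]
tool_rot: [0.768, 0.641, 0.001, 0.0]
ft_force: [-0.4, -0.2, -0.9]
grip_width: 0.0155
grasp_force: 58.8
```

```bash
python3 - <<'E'
from h import *
st();s=camera("side")
for d in silhouettes("scalebar",s)[:1]:print(d["conf"],d["bbox"])
cv2.imwrite("pics/side4.png",cv2.resize(s["image"][150:380,220:480,::-1],None,fx=2.4,fy=2.4,interpolation=cv2.INTER_CUBIC))
E
```

```text
27.3667 [457.7  25.3 106. ] closing -10.3 z [ 0.002  0.001 -1.   ] j1,j6 [  3. 103.] [-0.4 -0.2 -0.9]
0.84 [341.8, 229.2, 385.7, 258.4]
```

View pics/side4.png

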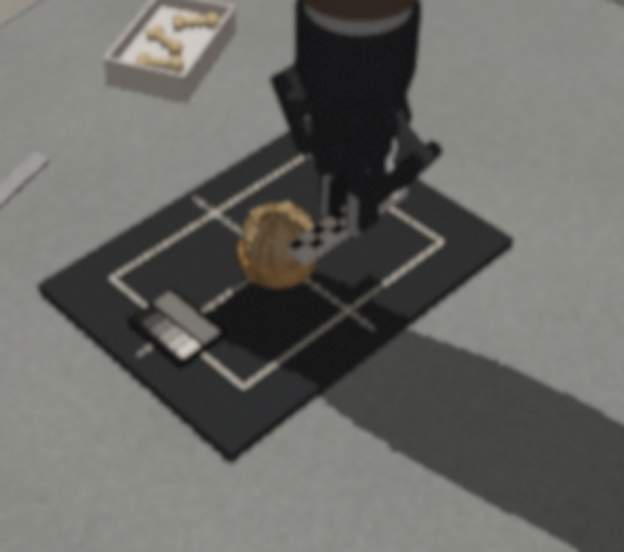

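The bar is held level and aligned above the front line (crop (325,238)). I'm lowering it.

Request:
drive_tool([
  [[-2, -4.4, -20], [0, 0, 0], 0],
  [[0, 0, -30], [0, 0, 0], 0],
  [[0, 0, -22], [0, 0, 0], 0],
  [[0, 0, -9], [0, 0, 0], 0],
  [[0, 0, -2], [0, 0, 0], 0],
  [[0, 0, 0], [0, 0, 0], 0],
  [[0, 0, 0], [0, 0, 0], 0],
])

```text
clock: 28.05
eef_pos: [0.4558, 0.0206, 0.0234]
tool_rot: [0.768, 0.641, 0.001, 0.001]
ft_force: [0.1, -0.7, -1.4]
grip_width: 0.0154
grasp_force: 58.8
```

Request:
drive_tool([
  [[0, 0, -4], [0, 0, 0], 0],
  [[0, 0, -2.5], [0, 0, 0], 0],
  [[0, 0, -1], [0, 0, 0], 0],
  [[0, 0, -0.5], [0, 0, 0], 0],
  [[0, 0, 0], [0, 0, 0], 0],
  [[0, 0, 0], [0, 0, 0], 0],
])

```text
clock: 28.55
eef_pos: [0.4551, 0.0201, 0.0153]
tool_rot: [0.768, 0.64, 0.001, 0.0]
ft_force: [-1.0, 1.1, 4.8]
grip_width: 0.0149
grasp_force: 59.5
```

Contact. I'm opening the fingers only partway, rising straight up, and then backing away.

Request:
drive_tool([
  [[0, 0, 0], [0, 0, 0], 0.25],
  [[0, 0, 0], [0, 0, 0], 0.35],
  [[0, 0, 0], [0, 0, 0], 0.35],
  [[0, 0, 8], [0, 0, 0], 0.35],
  [[0, 0, 25], [0, 0, 0], 0.35],
  [[0, 0, 35], [0, 0, 0], 0.35],
  [[0, 0, 35], [0, 0, 0], 0.35],
  [[-20, -30, 20], [0, 0, 0], 0.35],
])

```text
clock: 29.22
eef_pos: [0.4399, -0.0074, 0.142]
tool_rot: [0.766, 0.643, 0.004, 0.002]
ft_force: [1.6, -1.5, 1.3]
grip_width: 0.0299
grasp_force: 0.0
```

Request:
drive_tool([
  [[-15, -38, 0], [0, 0, 0], 0.35],
  [[-15, -38, 0], [0, 0, 0], 0.35],
  [[-15, -38, 0], [0, 0, 0], 0.35],
  [[-15, -38, 0], [0, 0, 0], 0.35],
  [[-5, -38, 0], [0, 0, 0], 0.35],
  [[0, -38, 0], [0, 0, 0], 0.35],
  [[0, 0, 0], [0, 0, 0], 0.35],
  [[0, 0, 0], [0, 0, 0], 0.35],
])

```text
clock: 29.88
eef_pos: [0.3693, -0.2397, 0.1379]
tool_rot: [0.769, 0.639, 0.0, 0.0]
ft_force: [-0.4, 0.6, -0.4]
grip_width: 0.0298
grasp_force: 0.0
```

```bash
python3 - <<'E'
from h import *
t=camera("top");s=camera("side");st()
c=np.array([.5305,.0063]);b=np.deg2rad(-10.4);R=np.array([[np.cos(b),np.sin(b)],[-np.sin(b),np.cos(b)]])
for n,x,y,a in (("ring",.53,.006,None),("urchin",.53,.006,None),("ball",.5115,-.097,None),("scalebar",.4577,.0196,-.18),("greycard",.5495,.1095,-.18),("sanddollar",.491,.352,None)):
    ob=[(p,r) for p in(t,s) if (r:=find(n,p,(x,y))) is not None]
    if ob:
        X,e=fit(n,ob,[x,y,.012],a);print(len(ob),n,(R@(X[:2]-c)*1000).round(1),(X[2]*1000).round(1),np.rad2deg(X[3:]).round(1),round(e,2))
cv2.imwrite("pics/top5.png",cv2.resize(t["image"][160:340,200:420,::-1],None,fx=3.3,fy=3.3,interpolation=cv2.INTER_CUBIC))
cv2.imwrite("pics/side5.png",cv2.resize(s["image"][180:360,220:450,::-1],None,fx=3.3,fy=3.3,interpolation=cv2.INTER_CUBIC))
E
```

```text
29.9833 [ 369.2 -237.3  137.5] closing -10.4 z [-0.001  0.001 -1.   ] j1,j6 [-33.  68.] [0.2 0.5 0.5]
1 ring [-2.9  2. ] 0.0 [] 0.0
2 urchin [-0.4 -0.3] 25.9 [] 0.51
1 ball [   9.6 -118.5] -0.0 [] 0.0
2 scalebar [-76.4  -3. ] 11.2 [-9.7] 0.55
2 greycard [ -1.5 103.5] 10.4 [-9.8] 0.75
2 sanddollar [-100.8  333.2] -3.5 [] 0.54
```

View pics/top5.png

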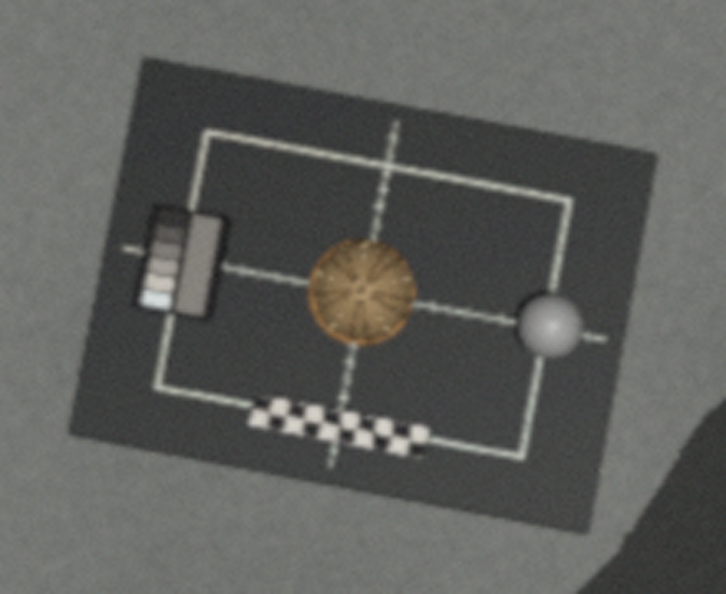

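View pics/side5.png

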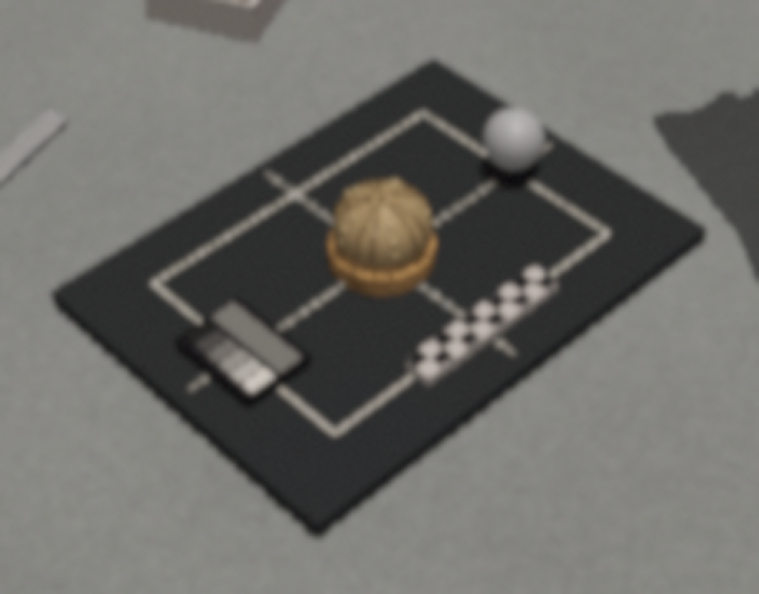

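Both views show everything on its crossing: card (182,262), ball (550,325), bar (339,425) and urchin on ring (361,292) in the top crop. I'm handing in.

```bash
python3 -c "
from workcell import *
print(job_done())"
```

```text
the job is handed in; nothing more can be done
None
```

I set up the record photograph as asked and handed it in at about 30 s of robot time. The final pictures and fits put everything within tolerance, but the hand-in call gave no verdict.

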